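Find the heavier ballast cartridge of the weld trainer and show it to the reader

ROBOT

A 6-joint arm with a two-finger parallel gripper is mounted at the origin on the work surface. World frame = base frame: x ahead of the robot, y to its left, z up, the work surface at z = 0. Lengths are in m, angles in rad, forces in N, time in s.
With the tool pointing down it reaches from about 0.25 to 0.775 m from the base axis. Payload 8.9 kg.
Tool frame: the origin (TCP) lies midway between the tips of the shut fingers; the grasp point (between the pads) lies 19 mm behind it; x points along the fingers, z is the direction in which the jaws open and shut, and the axes are right-handed (so a half turn about x gives the same grasp; the last joint's range is limited). The gripper opens to 85 mm and grips with 20 to 120 N. Pads are 22 mm wide; open, the fingers measure 114 mm over their backs; the gripper's body (76 mm by 85 mm) begins 54 mm behind the grasp point. The pads swing forward as they close: fully open they stand 13 mm farther back than shut.
Start: joints at [-1.351, 0.291, -0.153, 1.127, 0, 1.431], TCP at [0.184, -0.492, 0.231] pointing down, gripper open.
Joint ranges: [-2.52, 2.52], [-0.91, 1.74], [-1.3, 1.37], [-1.96, 2.02], [-1.52, 1.47], [-3.14, 3.14]. Speed limits (rad/s): [2.22, 2.22, 2.79, 3.14, 3.14, 3.14].

INTERFACE

Orientations are given as a unit quaternion [w, x, y, z].
In Python, from bench import * gives the robot as it stands.
- The arm moves only by the tool play_rows, never from a script. Its argument "deltas" is a list of rows, each a list of 5 numbers: the shift along the tool's x, y, z in mm, then the turn about the tool's x in degrees, then the opening, from -1 (shut) to 1 (fully open). A call has 1 to 20 rows; each row shifts and turns the pose as measured when the row begins, along the tool's axes as they then stand; what a row does not reach is not made up. A row lasts 1/10 s, in which the tool goes at most 50 mm and 8.59 degrees, less where a joint would pass 70% of its speed; a pose out of reach is approached as far as the arm can. A call with a gripper value outside its range is refused whole. The fingers move at their own pace and stop on an object; "grip_force" is the grip in N (left out, the last holds). Time passes only in rows, so rows that do not move let the fingers close. It gives the time, the measured TCP pose, the force and the opening at its end, in the units of the state.
- get_obs(): the state, without advancing time (a new reading comes with each control period).
- read_camera(name): name is "side" or "top"; returns (picture, depth): 420x560x3 uint8, red, green, blue; 420x560 float32, m along the optical axis (not along the pixel's ray), 0 where there is no reading.
- camera_info(name): a dict with "fx", "fy", "cx", "cy" (pixels), "origin" and "orientation" of the camera in the world. Camera axes: x right, y up, looking along -z (the intrinsics and any distortion apply to the point x, -y, -z); pixel columns grow to the right and rows downward; lengths in m; the calibration is good to about 2 mm. A picture is of the moment at which its call begins. camera_info takes no time and is no camera call.
- hand_in(): hands the job in, once; it reports no verdict.
The state is a dict: "time": time; "joint_positions": joint angles; "joint_vel": joint speeds; "effort": joint torques, N m; "tool_pos": TCP position; "tool_rot": TCP orientation; "force": force on the tool from outside, world axes, zero at the start; "moment": the same for the moment, N m; "width": opening from 0.0 (shut) to 1.0 (fully open).
Only numpy, scipy, OpenCV 4.12 (cv2) and the standard library are available. Lean on these libraries where they do the work, as an engineer would, in place of code of your own. Each camera call takes 0.05 s, during which the arm holds its last target.

TASK

One of the two look-alike cartridges in the rack holds the steel ballast for the welding-trainer torch. Lift the left one (as the robot sees it) clear of its recess, feel its weight and set it back upright in the same recess, then lift the right one clear in the same way, and decide which is the heavier. Finish holding the heavier one still in the gripper, upright and centred a few centimetres above the round reader disc without touching it, with the lighter one standing released in its own recess; keep both upright throughout and leave the remote control, the steel weld sample, the copper nozzle and the dummy torch where they are.

Things in the scene. Friction and masses are not known exactly. Their poses are not given: they have to be found in the camera images.
- cart_a: Left cartridge: black closed cylinder, 44 mm diameter, 100 mm tall, steel cap (top 6 mm), upright in the left (+y) recess. Looks like the other; a hidden loose core inside is steel in one of the two (0.50 to 0.65 kg in all), plastic in the other (0.17 to 0.25 kg). Origin at the centre of its underside, z up its axis; centre of mass 35 to 55 mm up. Grip anywhere round it, best 55 to 75 mm up
- cart_b: Right cartridge: black closed cylinder, 44 mm diameter, 100 mm tall, steel cap (top 6 mm), upright in the right (-y) recess. Looks like the other; a hidden loose core inside is steel in one of the two (0.50 to 0.65 kg in all), plastic in the other (0.17 to 0.25 kg). Origin at the centre of its underside, z up its axis; centre of mass 35 to 55 mm up. Grip anywhere round it, best 55 to 75 mm up
- rack: Fixed aluminium block, 90 x 240 x 25 mm (x, y, z), with two round recesses 50 mm in diameter and 10 mm deep, 130 mm apart along its y, so a seated cartridge's underside is 15 mm above the work surface. Origin at the centre of its underside; its x points away from the robot, within 25 degrees. It may stand left or right of the reader
- rack_hole0 (a point): centre of the mouth of the left (+y) recess, level with the rack's top, 25 mm above the work surface; the recess floor is 10 mm lower
- rack_hole1 (a point): centre of the mouth of the right (-y) recess, level with the rack's top, 25 mm above the work surface; the recess floor is 10 mm lower
- reader: Fixed black reader: a round disc 90 mm in diameter and 12 mm thick on a short post with a round foot 100 mm in diameter, 60 mm high in all. Origin at the centre of its underside
- reader_top (a point): centre of the top face of the reader disc, 60 mm above the work surface
- remote: Bystander: black remote control lying flat, 160 x 46 x 20 mm, long along its x. Origin at the centre of its underside. Leave it alone
- coupon: Bystander: steel T-shaped weld sample, 50 x 90 mm (its x, y) and 40 mm high. Origin at the centre of its underside. Leave it alone
- nozzle: Bystander: upright copper nozzle, 26 mm in diameter, 62 mm tall. Origin at the centre of its underside. Leave it alone
- torch: Bystander: dummy torch handle lying flat, black and red, 180 x 36 mm and about 39 mm high, long along its x. Origin at the underside, near its middle. Leave it alone
Mind the look-alikes: they are no part of the job. What is shaped like the cart_a but green or yellow is not meant.

How it is judged:
On the way, in this order (a step that is already met when the one before it is completed fails the run):
1. the left cartridge is lifted clear of its recess in the gripper while the right one stands in the rack (z of cart_a in the frame of rack_hole0 above 0.01 m and contact force between cart_a and the fingers above 1 N and contact force between cart_a and rack below 0.05 N and horizontal distance between cart_b and rack_hole1 below 0.006 m and z of cart_b in the frame of rack_hole1 below -0.006 m and angle between cart_b's own z axis and vertical below 0.1 rad and contact force between cart_b and the fingers below 0.05 N), for 0.2 s.
2. the left cartridge stands released in its own recess again (horizontal distance between cart_a and rack_hole0 below 0.006 m and z of cart_a in the frame of rack_hole0 below -0.006 m and angle between cart_a's own z axis and vertical below 0.1 rad and contact force between cart_a and the fingers below 0.05 N), for 0.2 s.
3. the right cartridge is lifted clear of its recess in the gripper while the left one stands in the rack (all of step 2 and z of cart_b in the frame of rack_hole1 above 0.01 m and contact force between cart_b and the fingers above 1 N and contact force between cart_b and rack below 0.05 N), for 0.2 s.
At the end, for the whole second after the job is handed in: Heavier cartridge held still by the fingers alone, upright within 0.2 rad, underside 8 to 100 mm above the reader disc, within 35 mm of its centre; the lighter (pressing 0.5 to 3.6 N on the rack) released, at rest in its own recess within 6 mm, 6 mm or more deep, upright within 0.1 rad (((horizontal distance between cart_b and rack_hole1 below 0.006 m and z of cart_b in the frame of rack_hole1 below -0.006 m and angle between cart_b's own z axis and vertical below 0.1 rad and contact force between cart_b and the fingers below 0.05 N and linear speed of each of cart_b, cart_a below 0.02 m/s and contact force between cart_b and rack between 0.5 and 3.6 N and contact force between cart_a and the fingers above 1 N and contact force between cart_a and reader below 0.05 N and contact force between cart_a and rack below 0.05 N and horizontal distance between cart_a and reader_top below 0.035 m and z of cart_a in the frame of reader_top between 0.008 and 0.1 m and angle between cart_a's own z axis and vertical below 0.2 rad) or (horizontal distance between cart_a and rack_hole0 below 0.006 m and z of cart_a in the frame of rack_hole0 below -0.006 m and angle between cart_a's own z axis and vertical below 0.1 rad and contact force between cart_a and the fingers below 0.05 N and linear speed of each of cart_a, cart_b below 0.02 m/s and contact force between cart_a and rack between 0.5 and 3.6 N and contact force between cart_b and the fingers above 1 N and contact force between cart_b and reader below 0.05 N and contact force between cart_b and rack below 0.05 N and horizontal distance between cart_b and reader_top below 0.035 m and z of cart_b in the frame of reader_top between 0.008 and 0.1 m and angle between cart_b's own z axis and vertical below 0.2 rad))); the arm keeps its last pose, push and grip.
It fails at once if a cartridge is tipped by more than 0.5 rad (angle between any of cart_a, cart_b's own z axis and vertical above 0.5 rad).
It fails at once if the remote control is moved by more than 20 mm (distance of remote from where it was at the start of the episode above 0.02 m).
It fails at once if the steel weld sample is moved by more than 20 mm (distance of coupon from where it was at the start of the episode above 0.02 m).
It fails at once if the copper nozzle is moved by more than 20 mm (distance of nozzle from where it was at the start of the episode above 0.02 m).
It fails at once if the dummy torch is moved by more than 20 mm (distance of torch from where it was at the start of the episode above 0.02 m).
It also fails if it takes over 72 s, if anything falls off the work surface, if the arm or the gripper's body presses on something with over 40 N, if the wrist force passes 120 N, or if a joint passes its speed limit or range.

## Working session

There is one attempt and no reset: what is moved stays moved. The work goes in short steps, Python scripts to look and compute and a tool call to move; the robot and the scene stay as the last step left them, time stands still between calls to the robot, and variables do not carry over. Pictures are saved under pics/ and viewed, and the job is handed in when it is done.

Besides the shell and the picture viewer there is one more tool, called after "Request:" as name(argument=value, ...), one argument or row to a line, values as JSON. play_rows: Moves the arm, as the interface text tells. Its arguments: {"type":"object","properties":{"deltas":{"type":"array"},"grip_force":{"type":"number"}},"required":["deltas"]}

```bash
mkdir -p pics; ls
cat > h.py <<'E'
from bench import *
import numpy as np, cv2
from scipy.spatial.transform import Rotation as R
def q2R(q): return R.from_quat([q[1],q[2],q[3],q[0]]).as_matrix()
def world(ci,d,u,v):
    z=d[v,u]; p=np.array([(u-ci['cx'])/ci['fx']*z,-(v-ci['cy'])/ci['fy']*z,-z])
    return np.array(ci['origin'])+q2R(ci['orientation'])@p
E
python3 - <<'E'
from h import *
print(get_obs())
for n in('top','side'):
    p,d=read_camera(n); print(n,camera_info(n)); cv2.imwrite(f'pics/{n}0.png',p[:,:,::-1]); np.save(f'{n}d0.npy',d); np.save(f'{n}p0.npy',p)
E
```

```text
pics
{'time': 0.0, 'joint_positions': array([-1.35125488e+00,  2.91272092e-01, -1.54116527e-01,  1.12669768e+00,
       -1.29576951e-05,  1.43150850e+00]), 'joint_vel': array([-0.00108679,  0.00077192,  0.00114496,  0.00076107,  0.00056832,
       -0.00026182]), 'effort': array([ 1.06652602e-03, -5.37137926e+01,  3.31378841e+01,  1.54280226e-02,
       -1.30567623e-04,  2.64445426e-06]), 'tool_pos': array([ 0.18427906, -0.49113349,  0.23074021]), 'tool_rot': array([ 0.58086258,  0.40305319,  0.58153914, -0.40244133]), 'force': array([ 0.07760591, -0.69568801, -0.4147865 ]), 'moment': array([ 0.00599398, -0.01621592,  0.03460256]), 'width': 0.9976171414217884}
top {'fx': 462.22223561215554, 'fy': 462.22223561215554, 'cx': 275.8729296622094, 'cy': 202.42532861279557, 'origin': array([0.36021231, 0.00942268, 1.18557688]), 'orientation': array([ 0.74683954,  0.08322078, -0.07580291, -0.65540745])}
side {'fx': 535.0301704262747, 'fy': 535.0301704262747, 'cx': 270.93265029714564, 'cy': 209.7466536782102, 'origin': array([0.24700366, 0.70826572, 0.80598987]), 'orientation': array([-0.21790547, -0.09910093,  0.3853045 ,  0.89119956])}
```

View pics/top0.png

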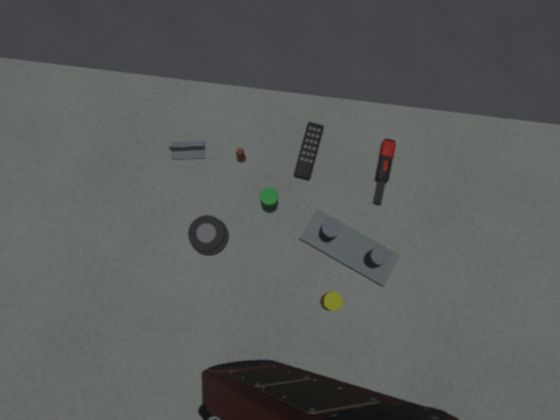

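View pics/side0.png

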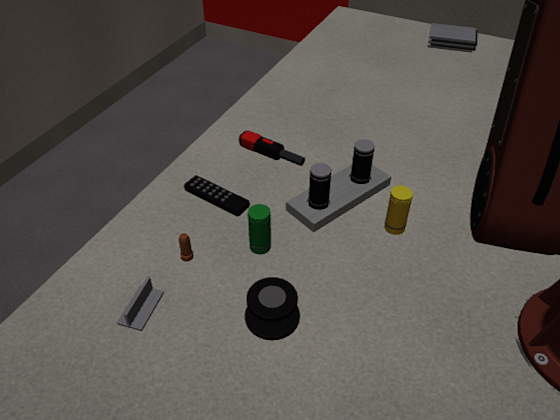

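The top view shows the rack at about (349,246), with steel caps at (329,229) and (376,256). The reader is at (206,234). In the side view the black cartridges are at (319,185) and (362,160). Next I'll measure them and take an enlarged crop.

Run:
```python
from h import *
for n,b in(('top',(285,190,410,310)),('side',(240,120,430,330))):
    p=np.load(f'{n}p0.npy');x0,y0,x1,y1=b
    c=cv2.resize(p[y0:y1,x0:x1],None,fx=600/(y1-y0) if n=='top' else 2.8,fy=600/(y1-y0) if n=='top' else 2.8,interpolation=cv2.INTER_CUBIC)
    cv2.imwrite(f'pics/{n}crop.png',np.clip(c[:,:,::-1]*1.6,0,255).astype('uint8'))
p=np.load('topp0.npy');d=np.load('topd0.npy');ci=camera_info('top')
H,W=d.shape
W3=np.zeros((H,W,3))
vv,uu=np.mgrid[:H,:W]
P=np.stack([(uu-ci['cx'])/ci['fx']*d,-(vv-ci['cy'])/ci['fy']*d,-d],-1)
W3=P@q2R(ci['orientation']).T+ci['origin']
np.save('w3.npy',W3)
def blob(name,u,v,r,zlo,zhi):
    m=np.zeros((H,W),bool); m[v-r:v+r,u-r:u+r]=1
    m&=(W3[...,2]>zlo)&(W3[...,2]<zhi)&(d>0)
    q=W3[m]; 
    (c,rr)=cv2.minEnclosingCircle((q[:,:2]*1000).astype(np.float32))
    print(name,len(q),q.mean(0).round(4),'circ',np.round(c,1),round(rr,1))
    return q
blob('c1',329,229,18,.1,.13);blob('c2',376,256,18,.1,.13)
blob('reader',206,234,28,.05,.07)
for n,u,v in(('green',269,198),('yel',333,301),('noz',240,153)): blob(n,u,v,15,.045,.14)
for n,u,v,r in(('coupon',187,150,25),('remote',310,150,35),('torch',384,172,40)): 
    q=blob(n,u,v,r,.012,.06); print(q.min(0),q.max(0))
q=blob('rack',349,246,55,.018,.032)
rc=cv2.minAreaRect((q[:,:2]*1000).astype(np.float32)); print(rc, cv2.boxPoints(rc))
```

```text
c1 287 [ 0.5604 -0.0976  0.1143] circ [561.7 -98.2] 22.2
c2 302 [ 0.5108 -0.2168  0.1143] circ [ 511.2 -217.7] 22.3
reader 1042 [0.518  0.1996 0.06  ] circ [518.2 200. ] 45.1
green 326 [0.6176 0.0566 0.0932] circ [621.1  57.4] 22.0
yel 326 [ 0.3945 -0.1199  0.0968] circ [ 395.2 -121.8] 22.0
noz 61 [0.7364 0.149  0.0575] circ [738.5 150.2] 11.1
coupon 205 [0.7415 0.2933 0.0306] circ [742.8 294.5] 44.8
[0.73222026 0.25053334 0.01215073] [0.76532955 0.33813961 0.04649637]
remote 973 [ 0.7771 -0.0272  0.0198] circ [780.  -28.1] 81.3
[ 0.69905901 -0.05951958  0.0120004 ] [0.85905025 0.00489157 0.02724466]
torch 801 [ 0.7507 -0.2265  0.0313] circ [ 745.1 -226.3] 89.3
[ 0.65632976 -0.25311271  0.01311394] [ 0.83365803 -0.20754307  0.04430364]
rack 2665 [ 0.5388 -0.1588  0.0252] circ [ 543.1 -165.2] 161.6
((542.9392700195312, -158.02011108398438), (236.66929626464844, 238.5868377685547), 20.47833251953125) [[ 390.34766   -87.66524 ]
 [ 473.818    -311.17447 ]
 [ 695.5309   -228.37498 ]
 [ 612.06055    -4.865753]]
```

View pics/topcrop.png

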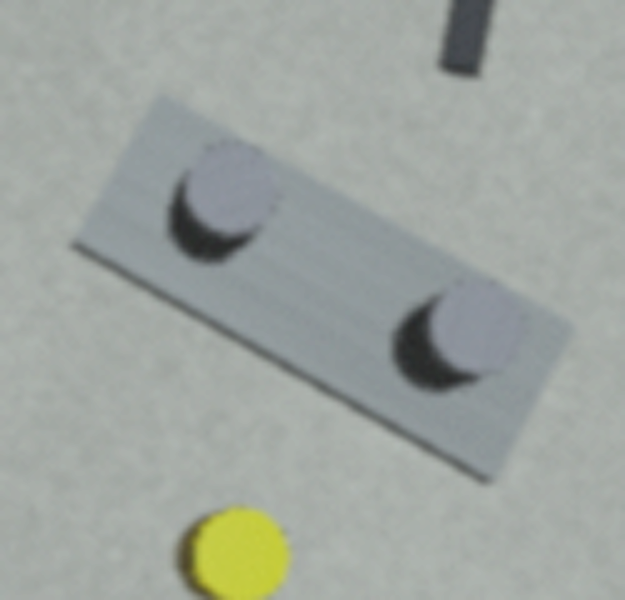

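View pics/sidecrop.png

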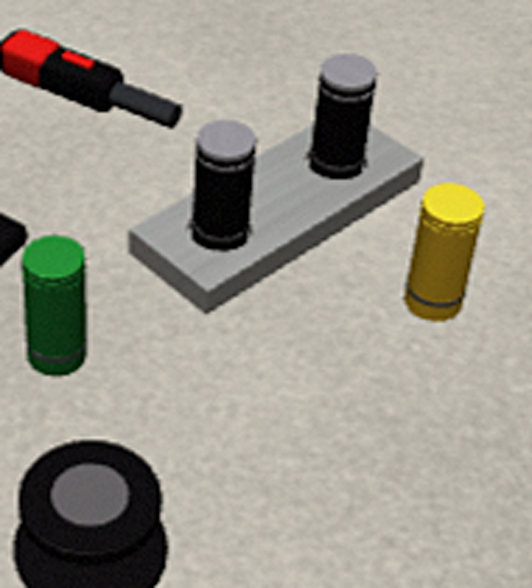

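Candidates in the top view are the black, steel-capped cylinders at (329,229) and (376,256), the green one at (269,198) and the yellow one at (333,301). The crop confirms the two capped black ones in the rack. The left one, cart_a, is at (0.561,-0.098) and the right one, cart_b, at (0.511,-0.218). Now I'll work out the moves.

```bash
cat >> h.py <<'E'
def plan(x,y,z,jaw=None):
    o=get_obs(); M=q2R(o['tool_rot'])
    print('t',o['time'],'tcp',o['tool_pos'].round(4),'F',o['force'].round(2),'w',round(o['width'],3),'j6',o['joint_positions'].round(2))
    print('toolx',M[:,0].round(3),'toolz',M[:,2].round(3))
    print('delta mm',(M.T@(np.array([x,y,z])-o['tool_pos'])*1000).round(1))
    if jaw is not None:
        t=M.T@np.array([np.cos(jaw),np.sin(jaw),0]); a=np.degrees(np.arctan2(-t[1],t[2])); a=(a+90)%180-90
        print('turn',a)
E
python3 - <<'E'
from h import *
v=np.array([561.4-511.1,-98+217.5]);th=np.arctan2(v[1],v[0]);print(np.hypot(*v),np.degrees(th))
plan(.5614,-.098,.231,th); plan(.5614,-.098,.231,th-np.pi/2)
E
```

```text
129.65469524857167 67.17277656538815
t 0.1 tcp [ 0.1843 -0.4912  0.2308] F [ 0.44  0.13 -0.35] w 1.002 j6 [-1.35  0.29 -0.15  1.13  0.    1.43]
toolx [-0.     0.001 -1.   ] toolz [ 0.351 -0.936 -0.001]
delta mm [ 2.000e-01  4.912e+02 -2.357e+02]
turn 43.386005584099365
t 0.1 tcp [ 0.1843 -0.4912  0.2308] F [ 0.44  0.13 -0.35] w 1.002 j6 [-1.35  0.29 -0.15  1.13  0.    1.43]
toolx [-0.     0.001 -1.   ] toolz [ 0.351 -0.936 -0.001]
delta mm [ 2.000e-01  4.912e+02 -2.357e+02]
turn -46.61403111957964
```

Request:
play_rows(
  deltas=[
    [0, 27, -13, -5, 1],
    [0, 28, -10.5, -5, 1],
    [0, 29, -8, -5, 1],
    [0, 29.5, -5.5, -5, 1],
    [0, 30, -3, -5, 1],
    [0, 30, 0, -5, 1],
    [0, 30, 2, -5, 1],
    [0, 29.5, 5, -5, 1],
    [0, 29, 7.5, -5, 1],
    [0, 28, 10, -1.6, 1],
    [0, 28, 10.8, 0, 1],
    [0, 28, 10.8, 0, 1],
    [0, 28, 10.8, 0, 1],
    [0, 28, 10.8, 0, 1],
    [0, 28, 10.8, 0, 1],
    [0, 28, 10.8, 0, 1],
    [0, 28, 10.8, 0, 1],
  ],
  grip_force=60,
)

```text
time: 1.8
tool_pos: [0.5388, -0.1017, 0.2264]
tool_rot: [0.692, 0.132, 0.698, -0.128]
force: [0.2, -0.6, -0.6]
width: 1.001
```

Run:
```python
from h import *
plan(.5614,-.098,.061,np.radians(67.17-90))
```

```text
t 1.8 tcp [ 0.5388 -0.1017  0.2264] F [ 0.25 -0.64 -0.61] w 1.001 j6 [-0.32  0.34 -0.09  1.15  0.    1.62]
toolx [-0.007  0.007 -1.   ] toolz [ 0.932 -0.362 -0.009]
delta mm [165.2  11.   21.2]
turn 1.616174055899478
```

Request:
play_rows(
  deltas=[
    [0, 6, 11, 1, 1],
    [0, 3, 7, 0.5, 1],
    [0, 0, 0, 0, 1],
    [0, 0, 0, 0, 1],
  ],
)

```text
time: 2.2
tool_pos: [0.5603, -0.0967, 0.2246]
tool_rot: [0.69, 0.14, 0.697, -0.136]
force: [-0.4, -0.1, -0.4]
width: 0.997
```

Run:
```python
from h import *
plan(.5614,-.098,.061,np.radians(67.17-90))
```

```text
t 2.2 tcp [ 0.5603 -0.0967  0.2246] F [-0.44 -0.15 -0.43] w 0.997 j6 [-0.3   0.39 -0.03  1.16  0.01  1.66]
toolx [-0.01   0.008 -1.   ] toolz [ 0.924 -0.383 -0.012]
delta mm [163.5  -1.4   3.5]
turn 0.3291882875490444
```

Request:
play_rows(
  deltas=[
    [20, 0, 0.5, 0, 1],
    [25, 0, 0.5, 0, 1],
    [25, 0, 0.5, 0, 1],
    [25, 0, 0.5, 0, 1],
    [20, 0, 0.5, 0, 1],
    [15, 0, 0.5, 0, 1],
    [0, 0, 0, 0, 1],
    [0, 0, 0, 0, 1],
  ],
)

```text
time: 3.0
tool_pos: [0.5572, -0.1021, 0.0921]
tool_rot: [0.689, 0.142, 0.697, -0.138]
force: [-0.4, 0.0, 0.1]
width: 0.999
```

Run:
```python
from h import *
plan(.5614,-.098,.061,np.radians(67.17-90))
p,d=read_camera('side'); cv2.imwrite('pics/s1.png',np.clip(cv2.resize(p[60:300,200:480],None,fx=2.5,fy=2.5)[:,:,::-1]*1.5,0,255).astype('uint8'))
```

```text
t 3.0 tcp [ 0.5572 -0.1021  0.0921] F [-0.43  0.    0.09] w 0.999 j6 [-0.31  0.49 -0.24  0.85  0.    1.66]
toolx [-0.009  0.007 -1.   ] toolz [ 0.921 -0.388 -0.011]
delta mm [31.1  5.3  2.7]
turn -0.0258535393088124
```

View pics/s1.png

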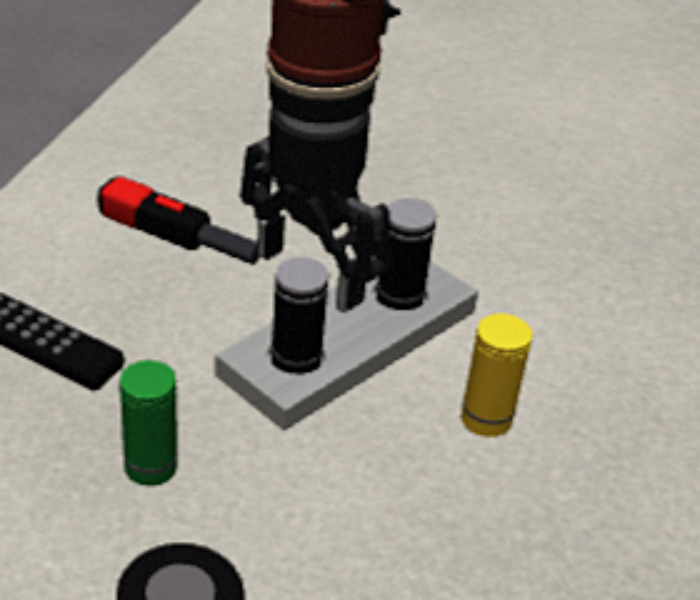

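The side view shows the fingers straddling the left cap, with pads at crop (270,258) and (350,310) and the cap at (301,272). Before closing I'll cross-check the cap positions using the side camera.

Run:
```python
from h import *
d=np.load('sided0.npy');ci=camera_info('side');p=np.load('sidep0.npy')
H,W=d.shape;vv,uu=np.mgrid[:H,:W]
P=np.stack([(uu-ci['cx'])/ci['fx']*d,-(vv-ci['cy'])/ci['fy']*d,-d],-1)
W3=P@q2R(ci['orientation']).T+ci['origin']
for n,u,v,r,a,b in(('c1',320,171,16,.108,.13),('c2',363,147,16,.108,.13),('reader',272,298,30,.055,.07)):
    m=np.zeros((H,W),bool); m[v-r:v+r,u-r:u+r]=1
    m&=(W3[...,2]>a)&(W3[...,2]<b)
    q=W3[m];m2=np.argwhere(m);c,rr=cv2.minEnclosingCircle((q[:,:2]*1000).astype(np.float32));print(n,len(q),q.mean(0),c,rr,m2.min(0),m2.max(0))
# rack top plane fit for hole direction, from top
w=np.load('w3.npy'); m=np.zeros(w.shape[:2],bool);m[195:295,290:410]=1;m&=abs(w[...,2]-.025)<.006
k=cv2.morphologyEx(m.astype('uint8'),cv2.MORPH_OPEN,np.ones((3,3)))>0
q=(w[k][:,:2]*1000).astype(np.float32); lab=cv2.minAreaRect(q);print(lab)
```

```text
c1 270 [ 0.56136571 -0.09453626  0.11432296] (561.8825073242188, -98.13444519042969) 23.68740463256836 [163 310] [178 330]
c2 236 [ 0.51175017 -0.21385121  0.1145705 ] (511.77618408203125, -218.12408447265625) 24.74405860900879 [139 354] [153 373]
reader 1732 [0.51898082 0.20333829 0.06014258] (519.8565063476562, 200.29457092285156) 46.131591796875 [277 246] [319 297]
((588.3880004882812, -180.31346130371094), (240.39390563964844, 203.57391357421875), 67.01095581054688)
```

Request:
play_rows(
  deltas=[
    [10, 3, 2, 0, 1],
    [12, 3, 2, 0, 1],
    [8, 1, 0.5, 0, 1],
    [0, 0, 0, 0, 1],
    [0, 0, 0, 0, 1],
  ],
)

```text
time: 3.55
tool_pos: [0.5657, -0.0972, 0.0617]
tool_rot: [0.691, 0.142, 0.695, -0.138]
force: [0.7, -0.5, 0.2]
width: 1.001
```

Run:
```python
from h import *
plan(.5614,-.098,.061,np.radians(67.17-90))
```

```text
t 3.55 tcp [ 0.5657 -0.0972  0.0617] F [ 0.68 -0.54  0.25] w 1.001 j6 [-0.3   0.53 -0.26  0.79  0.    1.67]
toolx [-0.006  0.006 -1.   ] toolz [ 0.921 -0.388 -0.008]
delta mm [ 0.7 -2.4 -3.7]
turn -0.022604023661202177
```

Request:
play_rows(
  deltas=[
    [0, -2, -3, 0, 1],
    [0, 0, 0, 0, 1],
    [0, 0, 0, 0, 1],
  ],
)

```text
time: 3.85
tool_pos: [0.562, -0.098, 0.0621]
tool_rot: [0.691, 0.142, 0.695, -0.138]
force: [-0.2, -0.4, 0.3]
width: 0.997
```

Run:
```python
from h import *
plan(.5614,-.098,.061,np.radians(67.17-90))
```

```text
t 3.85 tcp [ 0.562  -0.098   0.0621] F [-0.22 -0.41  0.34] w 0.997 j6 [-0.3   0.53 -0.27  0.78  0.    1.67]
toolx [-0.005  0.006 -1.   ] toolz [ 0.922 -0.388 -0.007]
delta mm [ 1.1 -0.3 -0.5]
turn -0.012238203078069887
```

Request:
play_rows(
  deltas=[
    [0, 0, 0, 0, -1],
    [0, 0, 0, 0, -1],
    [0, 0, 0, 0, -1],
    [0, 0, 0, 0, -1],
    [0, 0, 0, 0, -1],
    [0, 0, 0, 0, -1],
    [0, 0, 0, 0, -1],
    [0, 0, 0, 0, -1],
  ],
  grip_force=50,
)

```text
time: 4.65
tool_pos: [0.5623, -0.0981, 0.063]
tool_rot: [0.691, 0.142, 0.695, -0.138]
force: [-0.4, -0.2, 1.1]
width: 0.512
```

Run:
```python
from h import *
plan(.5614,-.098,.061,np.radians(67.17-90))
```

```text
t 4.65 tcp [ 0.5623 -0.0981  0.063 ] F [-0.44 -0.23  1.09] w 0.512 j6 [-0.3   0.52 -0.27  0.78  0.    1.67]
toolx [-0.004  0.006 -1.   ] toolz [ 0.922 -0.388 -0.006]
delta mm [ 2.  -0.2 -0.8]
turn -0.017880251019747107
```

Request:
play_rows(
  deltas=[
    [-6, 0, 0, 0, -1],
    [-8, 0, 0, 0, -1],
    [-8, 0, 0, 0, -1],
    [-8, 0, 0, 0, -1],
    [-8, 0, 0, 0, -1],
    [-6, 0, 0, 0, -1],
    [0, 0, 0, 0, -1],
    [0, 0, 0, 0, -1],
    [0, 0, 0, 0, -1],
    [0, 0, 0, 0, -1],
    [0, 0, 0, 0, -1],
    [0, 0, 0, 0, -1],
  ],
)

```text
time: 5.85
tool_pos: [0.5619, -0.0982, 0.1102]
tool_rot: [0.691, 0.142, 0.696, -0.138]
force: [-0.9, -0.3, -2.7]
width: 0.505
```

Run:
```python
from h import *
plan(.5623,-.0981,.063,np.radians(67.17-90))
F=[]
for i in range(3):
    p,d=read_camera('side'); o=get_obs();F.append(o['force'])
print(np.array(F).round(2)); print(o['moment'].round(3),o['effort'].round(2))
cv2.imwrite('pics/s2.png',np.clip(cv2.resize(p[60:300,200:480],None,fx=2.5,fy=2.5)[:,:,::-1]*1.5,0,255).astype('uint8'))
plan(.5623,-.0981,.063)
```

```text
t 5.85 tcp [ 0.5619 -0.0982  0.1102] F [-0.88 -0.27 -2.67] w 0.505 j6 [-0.3   0.47 -0.21  0.89  0.    1.67]
toolx [-0.006  0.006 -1.   ] toolz [ 0.922 -0.388 -0.008]
delta mm [47.2  0.1  0.7]
turn -0.020768418794730792
[[-0.08  0.12 -2.21]
 [ 0.14  0.37 -2.16]
 [-0.5  -0.31 -1.53]]
[0.065 0.015 0.036] [ 0.000e+00 -6.363e+01  3.044e+01  9.000e-02  2.000e-02  0.000e+00]
t 6.0 tcp [ 0.562  -0.0983  0.1103] F [-0.5  -0.31 -1.53] w 0.512 j6 [-0.3   0.47 -0.21  0.89  0.    1.67]
toolx [-0.006  0.006 -1.   ] toolz [ 0.922 -0.388 -0.008]
delta mm [47.3  0.1  0.6]
```

View pics/s2.png

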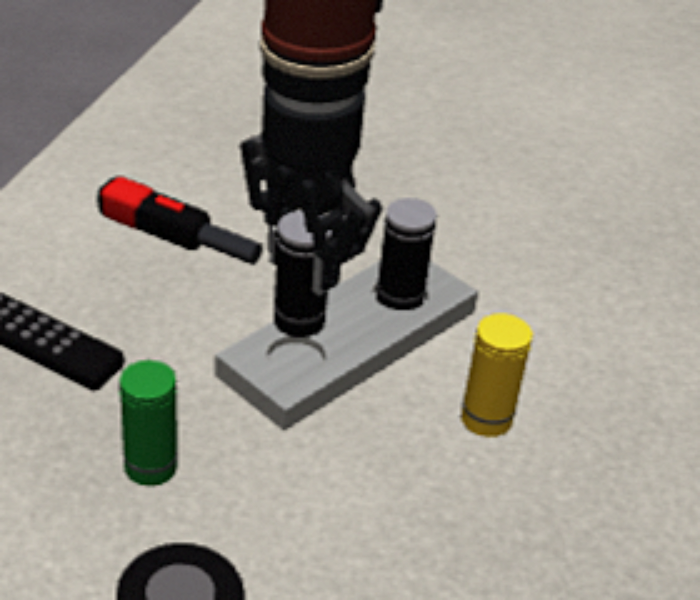

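The left cartridge (cap at crop (300,230)) hangs clear of its recess at (297,352). It weighs about 2 N, which suggests the light one. Setting it back now.

Request:
play_rows(
  deltas=[
    [8, 0, 0, 0, -1],
    [9, 0, 0, 0, -1],
    [9, 0, 0, 0, -1],
    [6, 0, 0, 0, -1],
    [4, 0, 0, 0, -1],
    [0, 0, 0, 0, -1],
    [0, 0, 0, 0, -1],
  ],
)

```text
time: 6.7
tool_pos: [0.5609, -0.0978, 0.0698]
tool_rot: [0.69, 0.142, 0.696, -0.138]
force: [-0.4, -0.6, -2.3]
width: 0.507
```

Run:
```python
from h import *
plan(.5623,-.0981,.063)
```

```text
t 6.7 tcp [ 0.5609 -0.0978  0.0698] F [-0.41 -0.62 -2.25] w 0.507 j6 [-0.3   0.52 -0.26  0.8   0.    1.67]
toolx [-0.007  0.007 -1.   ] toolz [ 0.921 -0.388 -0.01 ]
delta mm [6.8 0.2 1.4]
```

Request:
play_rows(
  deltas=[
    [4, 0, 1, 0, -1],
    [2, 0, 0, 0, -1],
    [0, 0, 0, 0, -1],
    [0, 0, 0, 0, -1],
  ],
)

```text
time: 7.1
tool_pos: [0.5626, -0.0984, 0.0641]
tool_rot: [0.691, 0.142, 0.696, -0.138]
force: [-0.0, 0.2, -2.0]
width: 0.508
```

Run:
```python
from h import *
plan(.5623,-.0981,.063)
```

```text
t 7.1 tcp [ 0.5626 -0.0984  0.0641] F [-0.01  0.17 -2.02] w 0.508 j6 [-0.3   0.53 -0.26  0.79  0.    1.67]
toolx [-0.006  0.006 -1.   ] toolz [ 0.921 -0.388 -0.008]
delta mm [ 1.1  0.2 -0.3]
```

Request:
play_rows(
  deltas=[
    [1.5, 0, 0, 0, -1],
    [0, 0, 0, 0, -1],
    [0, 0, 0, 0, -1],
  ],
)

```text
time: 7.4
tool_pos: [0.5629, -0.0985, 0.0631]
tool_rot: [0.691, 0.142, 0.695, -0.138]
force: [0.4, -0.5, -2.2]
width: 0.508
```

Request:
play_rows(
  deltas=[
    [1.5, 0, 0, 0, -1],
    [0, 0, 0, 0, -1],
    [0, 0, 0, 0, -1],
  ],
)

```text
time: 7.7
tool_pos: [0.5633, -0.0985, 0.0633]
tool_rot: [0.691, 0.142, 0.695, -0.138]
force: [0.4, 0.3, -2.3]
width: 0.51
```

Request:
play_rows(
  deltas=[
    [2.5, 0, 0, 0, -1],
    [0, 0, 0, 0, -1],
    [0, 0, 0, 0, -1],
  ],
)

```text
time: 8.0
tool_pos: [0.5639, -0.0986, 0.0633]
tool_rot: [0.692, 0.142, 0.694, -0.138]
force: [0.3, 0.5, -1.9]
width: 0.513
```

Run:
```python
from h import *
plan(.5614,-.098,.062)
```

```text
t 8.0 tcp [ 0.5639 -0.0986  0.0633] F [ 0.27  0.53 -1.92] w 0.513 j6 [-0.3   0.52 -0.27  0.78  0.    1.67]
toolx [-0.002  0.005 -1.   ] toolz [ 0.922 -0.388 -0.003]
delta mm [ 1.3 -0.5 -2.5]
```

Run:
```python
from h import *
p,d=read_camera('side'); o=get_obs();print(o['force'],o['tool_pos'],o['joint_vel'].round(4))
cv2.imwrite('pics/s3.png',np.clip(cv2.resize(p[120:220,270:400],None,fx=6,fy=6,interpolation=cv2.INTER_CUBIC)[:,:,::-1]*1.5,0,255).astype('uint8'))
```

```text
[-0.5252648   0.24332162 -1.50422161] [ 0.56383436 -0.09852365  0.06315853] [ 0.0006  0.0082 -0.0036 -0.0019  0.0003 -0.0008]
```

View pics/s3.png

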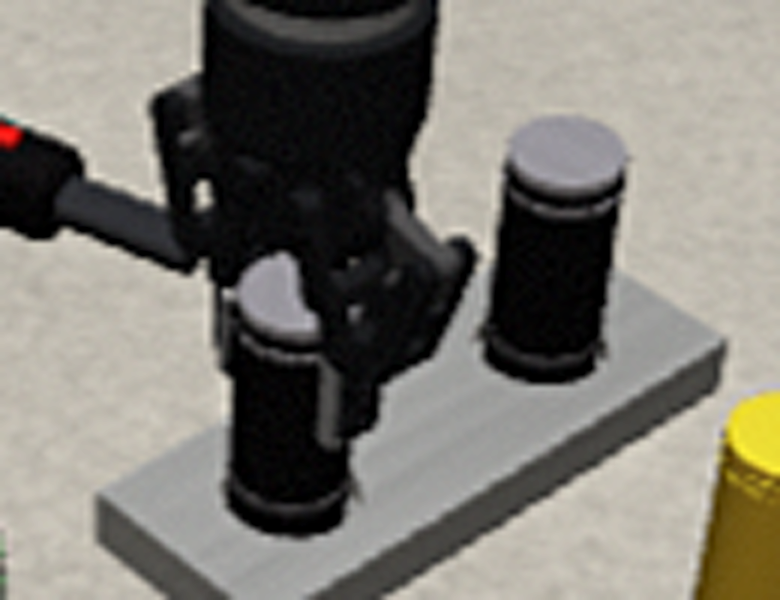

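Request:
play_rows(
  deltas=[
    [2, 0, -1.5, 0, -1],
    [3, 0, -1, 0, -1],
    [0, 0, 0, 0, -1],
  ],
)

```text
time: 8.35
tool_pos: [0.5641, -0.0985, 0.0635]
tool_rot: [0.695, 0.141, 0.692, -0.139]
force: [0.2, -0.8, -2.3]
width: 0.506
```

Run:
```python
from h import *
plan(.5614,-.098,.062)
```

```text
t 8.35 tcp [ 0.5641 -0.0985  0.0635] F [ 0.24 -0.76 -2.27] w 0.506 j6 [-0.3   0.52 -0.27  0.77  0.    1.67]
toolx [ 0.005  0.002 -1.   ] toolz [ 0.922 -0.388  0.003]
delta mm [ 1.5 -0.6 -2.7]
```

Request:
play_rows(
  deltas=[
    [0, 0, 0, 0, 0.3],
    [0, 0, 0, 0, 0.6],
    [0, 0, 0, 0, 1],
    [0, 0, 0, 0, 1],
    [0, 0, 0, 0, 1],
    [0, 0, 0, 0, 1],
  ],
)

```text
time: 8.95
tool_pos: [0.5639, -0.0985, 0.0621]
tool_rot: [0.694, 0.141, 0.692, -0.139]
force: [-0.4, -0.2, 0.3]
width: 1.002
```

Run:
```python
from h import *
plan(.5614,-.098,.062)
p,d=read_camera('side')
cv2.imwrite('pics/s4.png',np.clip(cv2.resize(p[120:220,270:400],None,fx=6,fy=6,interpolation=cv2.INTER_CUBIC)[:,:,::-1]*1.5,0,255).astype('uint8'))
```

```text
t 8.95 tcp [ 0.5639 -0.0985  0.0621] F [-0.42 -0.23  0.33] w 1.002 j6 [-0.3   0.52 -0.28  0.77  0.    1.67]
toolx [ 0.004  0.003 -1.   ] toolz [ 0.922 -0.388  0.002]
delta mm [ 0.  -0.5 -2.5]
```

View pics/s4.png

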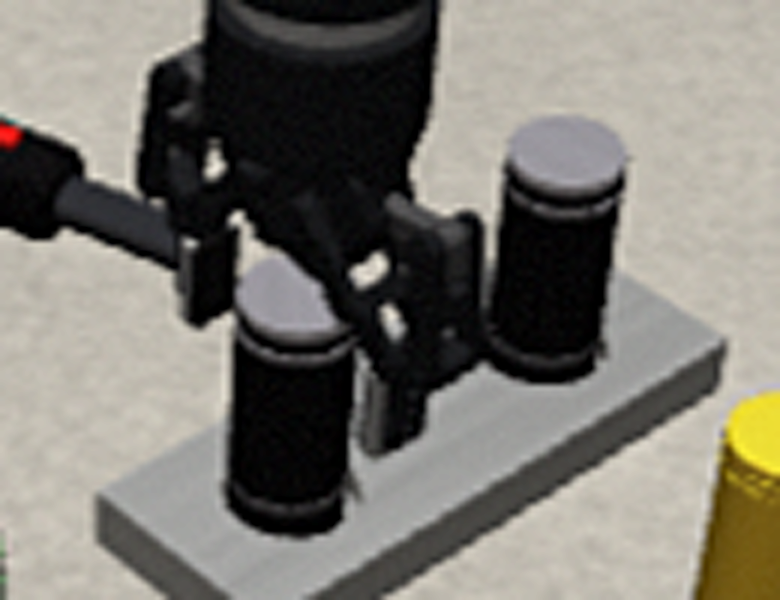

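The left cartridge is released upright in its recess, with its cap at crop (290,298). Moving up and across to the right one.

Request:
play_rows(
  deltas=[
    [-10, 0, -2, 0, 1],
    [-25, 0, 0, 0, 1],
    [-30, 0, 0, 0, 1],
    [-30, 0, 0, 0, 1],
    [-25, 0, 0, 0, 1],
    [0, 0, 0, 0, 1],
    [0, 0, 0, 0, 1],
  ],
)

```text
time: 9.7
tool_pos: [0.5601, -0.0975, 0.1898]
tool_rot: [0.694, 0.141, 0.692, -0.139]
force: [-0.7, -0.3, -0.8]
width: 0.997
```

Run:
```python
from h import *
plan(.5115,-.2178,.062,np.radians(67.17-90))
```

```text
t 9.7 tcp [ 0.5601 -0.0975  0.1898] F [-0.68 -0.34 -0.78] w 0.997 j6 [-0.3   0.4  -0.11  1.06  0.    1.67]
toolx [ 0.003  0.003 -1.   ] toolz [ 0.922 -0.388  0.002]
delta mm [ 127.3 -130.3    1.6]
turn -0.0047125759223831665
```

Request:
play_rows(
  deltas=[
    [0, -20, 0, 0, 1],
    [0, -25, 0, 0, 1],
    [0, -25, 0, 0, 1],
    [0, -25, 0, 0, 1],
    [0, -20, 0, 0, 1],
    [0, -10, 0, 0, 1],
    [0, 0, 0, 0, 1],
    [0, 0, 0, 0, 1],
  ],
)

```text
time: 10.5
tool_pos: [0.5069, -0.2136, 0.1839]
tool_rot: [0.691, 0.142, 0.695, -0.137]
force: [0.6, -0.8, 0.2]
width: 1.001
```

Run:
```python
from h import *
plan(.5115,-.2178,.062,np.radians(67.17-90))
```

```text
t 10.5 tcp [ 0.5069 -0.2136  0.1839] F [ 0.63 -0.78  0.15] w 1.001 j6 [-0.53  0.37 -0.16  1.04  0.    1.43]
toolx [-0.004  0.008 -1.   ] toolz [ 0.922 -0.386 -0.007]
delta mm [121.8  -2.7   6.7]
turn 0.09425981969455677
```

Request:
play_rows(
  deltas=[
    [15, -2, 4, 0, 1],
    [22, 0, 1, 0, 1],
    [22, 0, 1, 0, 1],
    [15, 0, 0.5, 0, 1],
    [0, 0, 0, 0, 1],
    [0, 0, 0, 0, 1],
  ],
)

```text
time: 11.1
tool_pos: [0.5145, -0.2119, 0.1076]
tool_rot: [0.692, 0.14, 0.695, -0.134]
force: [-0.6, -0.7, -0.3]
width: 0.998
```

Run:
```python
from h import *
plan(.5115,-.2178,.062,np.radians(67.17-90))
```

```text
t 11.1 tcp [ 0.5145 -0.2119  0.1076] F [-0.61 -0.73 -0.3 ] w 0.998 j6 [-0.53  0.45 -0.26  0.87  0.01  1.44]
toolx [-0.003  0.009 -1.   ] toolz [ 0.925 -0.381 -0.006]
delta mm [45.6 -6.9 -0.3]
turn 0.441146207890327
```

Request:
play_rows(
  deltas=[
    [0, -5, 0, 0.4, 1],
    [12, -2, 0, 0, 1],
    [15, 0, 0, 0, 1],
    [12, 0, 0, 0, 1],
    [0, 0, 0, 0, 1],
    [0, 0, 0, 0, 1],
  ],
)

```text
time: 11.7
tool_pos: [0.5135, -0.2194, 0.0689]
tool_rot: [0.693, 0.142, 0.693, -0.137]
force: [-0.4, 0.7, 0.3]
width: 1.005
```

Run:
```python
from h import *
plan(.5115,-.2178,.062,np.radians(67.17-90))
```

```text
t 11.7 tcp [ 0.5135 -0.2194  0.0689] F [-0.4   0.68  0.26] w 1.005 j6 [-0.54  0.49 -0.3   0.77  0.01  1.43]
toolx [ 0.002  0.006 -1.   ] toolz [ 0.922 -0.387 -0.001]
delta mm [ 6.9  0.7 -2.4]
turn 0.031220914082382478
```

Request:
play_rows(
  deltas=[
    [5, 0.5, -2, 0, 1],
    [3, 0, 0, 0, 1],
    [0, 0, 0, 0, 1],
    [0, 0, 0, 0, 1],
  ],
)

```text
time: 12.1
tool_pos: [0.5123, -0.2184, 0.0613]
tool_rot: [0.694, 0.142, 0.693, -0.138]
force: [-0.1, -0.2, 0.1]
width: 0.999
```

Run:
```python
from h import *
plan(.5115,-.2178,.062,np.radians(67.17-90))
```

```text
t 12.1 tcp [ 0.5123 -0.2184  0.0613] F [-0.06 -0.17  0.13] w 0.999 j6 [-0.54  0.5  -0.32  0.75  0.01  1.43]
toolx [ 0.003  0.006 -1.   ] toolz [ 0.922 -0.387  0.001]
delta mm [-0.7  0.2 -1. ]
turn 0.03461138752062709
```

Request:
play_rows(
  deltas=[
    [0, 0, 0, 0, -1],
    [0, 0, 0, 0, -1],
    [0, 0, 0, 0, -1],
    [0, 0, 0, 0, -1],
    [0, 0, 0, 0, -1],
    [0, 0, 0, 0, -1],
    [0, 0, 0, 0, -1],
    [0, 0, 0, 0, -1],
  ],
  grip_force=70,
)

```text
time: 12.9
tool_pos: [0.5124, -0.2184, 0.0621]
tool_rot: [0.694, 0.142, 0.692, -0.138]
force: [-1.5, 1.2, 1.3]
width: 0.505
```

Request:
play_rows(
  deltas=[
    [-6, 0, 0, 0, -1],
    [-8, 0, 0, 0, -1],
    [-8, 0, 0, 0, -1],
    [-8, 0, 0, 0, -1],
    [-8, 0, 0, 0, -1],
    [-6, 0, 0, 0, -1],
    [0, 0, 0, 0, -1],
    [0, 0, 0, 0, -1],
    [0, 0, 0, 0, -1],
    [0, 0, 0, 0, -1],
    [0, 0, 0, 0, -1],
    [0, 0, 0, 0, -1],
  ],
)

```text
time: 14.1
tool_pos: [0.5106, -0.2177, 0.1081]
tool_rot: [0.693, 0.142, 0.694, -0.137]
force: [0.0, 0.1, -5.7]
width: 0.504
```

Run:
```python
from h import *
F=[]
for i in range(3):
    p,d=read_camera('side'); o=get_obs();F.append(o['force'])
print(np.array(F).round(2)); 
cv2.imwrite('pics/s5.png',np.clip(cv2.resize(p[60:300,200:480],None,fx=2.5,fy=2.5)[:,:,::-1]*1.5,0,255).astype('uint8'))
plan(.519,.2001,.185)
```

```text
[[-0.32  0.58 -5.77]
 [ 0.14 -0.06 -5.66]
 [-0.32  0.05 -5.65]]
t 14.25 tcp [ 0.5107 -0.2177  0.1082] F [-0.32  0.05 -5.65] w 0.502 j6 [-0.54  0.45 -0.26  0.86  0.01  1.43]
toolx [-0.     0.007 -1.   ] toolz [ 0.922 -0.387 -0.003]
delta mm [ -73.8  388.9 -154.5]
```

View pics/s5.png

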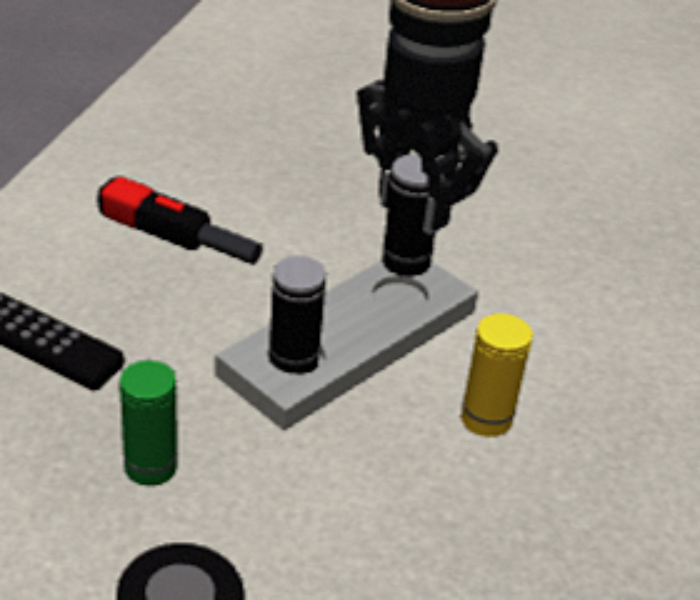

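The right cartridge (cap at crop (410,172)) is clear and weighs about 5.7 N against about 2.1 N, so it is the heavy one. The left one stands in its recess at (297,315). Next I'll lift above everything and carry it to the reader.

Request:
play_rows(
  deltas=[
    [-10, 0, 0, 0, -1],
    [-20, 0, 0, 0, -1],
    [-25, 0, 0, 0, -1],
    [-25, 0, 0, 0, -1],
    [-20, 0, 0, 0, -1],
    [-10, 0, 0, 0, -1],
    [0, 0, 0, 0, -1],
  ],
)

```text
time: 14.95
tool_pos: [0.5103, -0.2183, 0.2256]
tool_rot: [0.693, 0.142, 0.694, -0.137]
force: [0.4, -0.4, -6.0]
width: 0.506
```

Run:
```python
from h import *
plan(.519,.2001,.225)
```

```text
t 14.95 tcp [ 0.5103 -0.2183  0.2256] F [ 0.36 -0.4  -5.98] w 0.506 j6 [-0.54  0.35 -0.08  1.14  0.01  1.43]
toolx [ 0.     0.007 -1.   ] toolz [ 0.922 -0.387 -0.003]
delta mm [   3.5  389.1 -154.1]
```

Request:
play_rows(
  deltas=[
    [0, 9.3, -3.7, 0, -1],
    [0, 18.6, -7.4, 0, -1],
    [0, 23, -9, 0, -1],
    [0, 23, -9, 0, -1],
    [0, 23, -9, 0, -1],
    [0, 23, -9, 0, -1],
    [0, 23, -9, 0, -1],
    [0, 23, -9, 0, -1],
    [0, 23, -9, 0, -1],
    [0, 23, -9, 0, -1],
    [0, 0, 0, 0, -1],
    [0, 0, 0, 0, -1],
  ],
)

```text
time: 16.15
tool_pos: [0.5062, 0.0267, 0.2144]
tool_rot: [0.685, 0.143, 0.701, -0.136]
force: [-0.3, 0.2, -5.9]
width: 0.504
```

Run:
```python
from h import *
plan(.519,.2001,.225)
```

```text
t 16.15 tcp [0.5062 0.0267 0.2144] F [-0.26  0.16 -5.91] w 0.504 j6 [-0.1   0.28 -0.21  1.1   0.01  1.87]
toolx [-0.021  0.015 -1.   ] toolz [ 0.922 -0.387 -0.025]
delta mm [ -8.2 164.9 -55.5]
```

Request:
play_rows(
  deltas=[
    [-1, 10, -3, 0, -1],
    [-1, 20, -7, 0, -1],
    [-1, 25, -8, 0, -1],
    [-1, 25, -8, 0, -1],
    [-1, 25, -8, 0, -1],
    [-1, 22, -8, 0, -1],
    [0, 15, -5, 0, -1],
    [0, 8, -2, 0, -1],
    [0, 0, 0, 0, -1],
    [0, 0, 0, 0, -1],
  ],
)

```text
time: 17.15
tool_pos: [0.5187, 0.1891, 0.2194]
tool_rot: [0.682, 0.146, 0.703, -0.139]
force: [0.7, -0.5, -6.3]
width: 0.504
```

Run:
```python
from h import *
plan(.519,.2001,.145)
```

```text
t 17.15 tcp [0.5187 0.1891 0.2194] F [ 0.75 -0.45 -6.27] w 0.504 j6 [ 0.21  0.37 -0.08  1.15  0.02  2.18]
toolx [-0.026  0.015 -1.   ] toolz [ 0.918 -0.395 -0.03 ]
delta mm [74.6  9.9 -1.8]
```

Request:
play_rows(
  deltas=[
    [8, 6, -1, 0, -1],
    [15, 3, 0, 0, -1],
    [15, 0, 0, 0, -1],
    [15, 0, 0, 0, -1],
    [10, 0, 0, 0, -1],
    [5, 0, 0, 0, -1],
    [0, 0, 0, 0, -1],
    [0, 0, 0, 0, -1],
    [0, 0, 0, 0, -1],
  ],
)

```text
time: 18.05
tool_pos: [0.5206, 0.1958, 0.1476]
tool_rot: [0.682, 0.148, 0.702, -0.142]
force: [0.5, -1.1, -5.6]
width: 0.504
```

Run:
```python
from h import *
plan(.519,.2001,.145)
for n in('side','top'):
    p,d=read_camera(n); q=p if n=='top' else p[90:390,130:500]
    cv2.imwrite(f'pics/{n}6.png',np.clip(cv2.resize(q,None,fx=1.4 if n=='top' else 2,fy=1.4 if n=='top' else 2)[:,:,::-1]*1.4,0,255).astype('uint8'))
    ci=camera_info(n);H,W=d.shape;vv,uu=np.mgrid[:H,:W]
    P=np.stack([(uu-ci['cx'])/ci['fx']*d,-(vv-ci['cy'])/ci['fy']*d,-d],-1)
    W3=P@q2R(ci['orientation']).T+ci['origin']
    m=(abs(W3[...,2]-.114)<.005)&(np.hypot(W3[...,0]-.5614,W3[...,1]+.098)<.035)
    if m.sum()>20:
        print(n,m.sum(),W3[m].mean(0),cv2.minEnclosingCircle((W3[m][:,:2]*1000).astype(np.float32)))
```

```text
t 18.05 tcp [0.5206 0.1958 0.1476] F [ 0.48 -1.13 -5.61] w 0.504 j6 [ 0.22  0.42 -0.19  0.98  0.02  2.2 ]
toolx [-0.026  0.015 -1.   ] toolz [ 0.915 -0.401 -0.029]
delta mm [ 2.7  3.3 -3.2]
side 264 [ 0.56434989 -0.095502    0.11473045] ((566.1331176757812, -98.198974609375), 23.66097068786621)
top 261 [ 0.56377672 -0.09874602  0.11495429] ((564.177978515625, -98.87731170654297), 21.724584579467773)
```

View pics/side6.png

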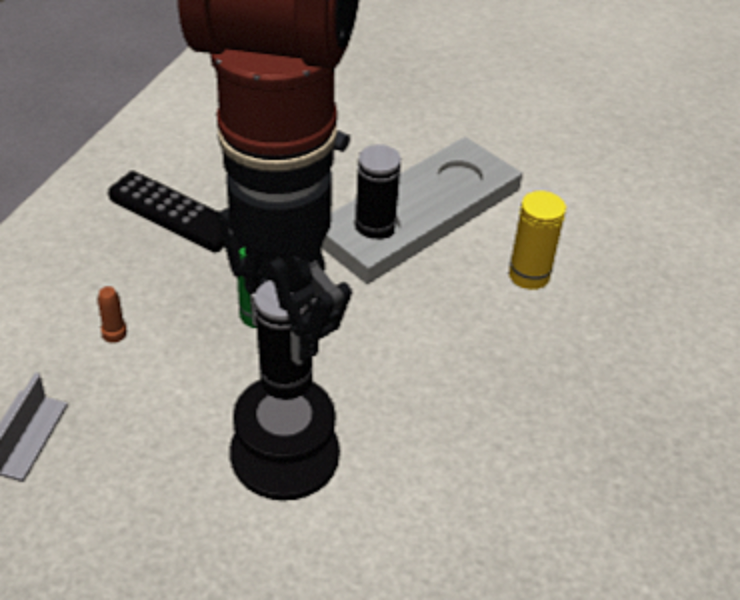

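View pics/top6.png

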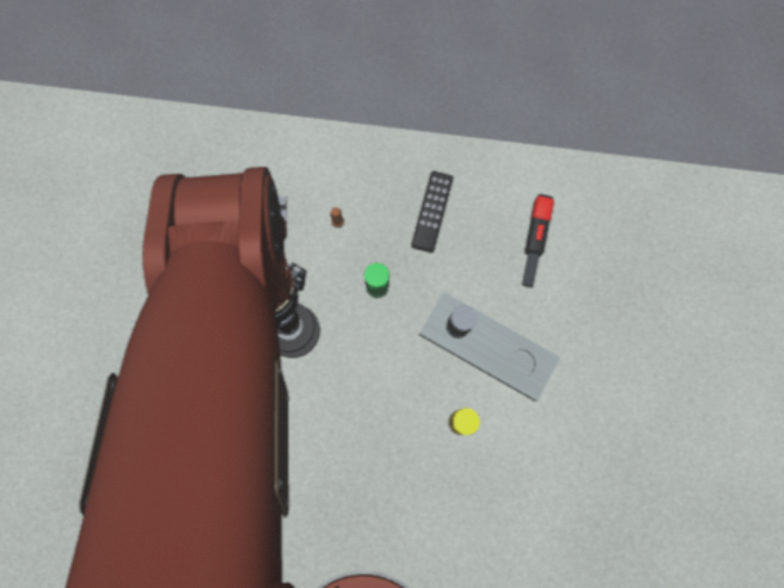

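The heavy cartridge hangs upright over the reader (side crop (283,350), disc at (285,412)), about 40 mm up and 5 mm off centre. The light one stands in its recess: its cap is 2–3 mm from the starting position and at the same height. The bystanders haven't moved. I'll settle the arm, then hand in.

Request:
play_rows(
  deltas=[
    [0, 3, -1, 0, -1],
    [0, 0, 0, 0, -1],
    [0, 0, 0, 0, -1],
    [0, 0, 0, 0, -1],
    [0, 0, 0, 0, -1],
    [0, 0, 0, 0, -1],
  ],
)

```text
time: 18.75
tool_pos: [0.5217, 0.1996, 0.1488]
tool_rot: [0.683, 0.149, 0.701, -0.141]
force: [-0.5, -0.1, -5.2]
width: 0.506
```

Run:
```python
from h import *
plan(.519,.2001,.145); print(get_obs()['joint_vel'].round(4)); print(hand_in())
```

```text
t 18.75 tcp [0.5217 0.1996 0.1488] F [-0.52 -0.05 -5.16] w 0.506 j6 [ 0.22  0.43 -0.18  0.98  0.02  2.21]
toolx [-0.023  0.015 -1.   ] toolz [ 0.916 -0.401 -0.028]
delta mm [ 3.8 -0.6 -2.5]
[-0.0001 -0.0022 -0.0012  0.0009 -0.0019  0.0005]
the job is handed in; nothing more can be done
None
```

The right cartridge is the heavier one, and I handed in at 18.75 s with it held over the reader. Lifted clear, the left one read about 2.1 N (0.2 kg) and the right one about 5.7 N (0.58 kg).

**Heavy (right) cartridge:** It is still in the gripper, upright to about 0.03 rad and still. It is about 3 mm off the reader's centre, with its underside about 4 cm above the disc. I estimated that height from the tool position.

**Light (left) cartridge:** It stands released in its own recess, upright and fully seated. Its cap is 2–4 mm from where it started (the two cameras differ slightly), inside the 6 mm limit.

**Bystanders:** The last pictures showed the remote, nozzle and torch unmoved. The weld sample looked the same, but it was partly hidden, so that check is weaker.

**Disagreement:** While I set the left cartridge down, the force reading stayed near −2 N even though the tool had stopped descending. I judged it seated from the stalled motion and a close picture, and the cap height measured later agreed.

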